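# Park the aluminium profile in its bay, past the post

### The job

Put the length of aluminium profile away in the wooden bay by pushing it over the bench with the fingertips: work one end in behind the steel post that stands in the bay's mouth, then push the other end in, until the profile lies flat along the back batten, up against it over its whole length. Push it gently, do not grip or lift it, and leave the small things lying around where they are.

Things in the scene. Friction and masses are not known exactly. Their poses are not given: they have to be found in the camera images.
- bay: U of three low light-wood battens fixed to the bench (18 mm high, 12 mm thick; no floor, the bench shows inside), open towards the robot. Inside 225 mm long (along its y) and 80 mm deep (along its x). Origin on the bench at the centre of the inside; x points to the back batten, whose inner face is at x = +40 mm; y points left along it; the inner faces of the two side battens are at y = +-112.5 mm and their front ends at x = -40 mm.
- post: Round upright steel post fixed to the bench, 16 mm diameter, 40 mm high, standing in the bay's mouth towards its right (-y) side: 45 to 65 mm right of the bay's middle and 26 to 32 mm in front of the bay's origin. The mouth left of it is shorter than the profile. Origin on the bench at its axis.
- profile: Straight length of slotted aluminium profile lying on the bench in front of the bay, 180 mm long (its y), 30 mm wide (its x), 20 mm high, loose, 0.14 to 0.28 kg, slides with plain friction under a light push (a few N; pushed sideways near one end it turns about a point some 40 mm beyond its centre). Origin at the centre of its underside; y points along it to its left end.
- left_end (a point): Centre of the profile's left end face, 10 mm above its underside.
- right_end (a point): Centre of the profile's right end face, 10 mm above its underside.
- tin: Small round white-lidded tin, 39 mm diameter, 18 mm high, bystander left of the bay. Origin at the centre of its underside.
- adapter: Small silver metal tee adapter, 34x23x14 mm, bystander right of the work. Origin at the centre of its underside.
- clip: Black crocodile clip, 13x62x12 mm, bystander right of the work. Origin at the centre of its underside.

How it is judged:
By the outcome, as a careful person would: the job done as asked, in the order asked, and still so for the second after the job is handed in, with the robot touching nothing.
It also fails if it takes over 72 s, if anything falls off the work surface, if the arm or the gripper's body presses on something with over 40 N, if the wrist force passes 120 N, or if a joint passes its speed limit or range.

### The arm

A 6-joint arm with a two-finger parallel gripper is mounted at the origin on a cart in front of the work surface, level with it; the furniture and walls round the work are solid. World frame = base frame: x ahead of the robot, y to its left, z up, the work surface at z = 0. Lengths are in m, angles in rad, forces in N, time in s.
With the tool pointing down it reaches from about 0.375 to 0.9 m from the base axis. Payload 3.1 kg.
Tool frame: the origin (TCP) lies midway between the tips of the shut fingers; the grasp point (between the pads) lies 19 mm behind it; z points along the fingers, y is the direction in which the jaws open and shut (so a half turn about z gives the same grasp; the last joint's range is limited). The gripper opens to 85 mm and grips with 20 to 120 N. Pads are 22 mm wide; open, the fingers measure 114 mm over their backs; the gripper's body (76 mm by 85 mm) begins 54 mm behind the grasp point. The pads swing forward as they close: fully open they stand 13 mm farther back than shut.
Start: joints at [-1.417, 0.527, 1.433, -0, 1.181, -0.178], TCP at [0.204, -0.591, 0.231] pointing down, gripper open.
Joint ranges: [-3.08, 3.08], [-0.75, 2.2], [0.22, 2.44], [-1.43, 4.57], [0, 2.65], [-2.85, 2.85]. Speed limits (rad/s): [2.79, 2.79, 3.14, 3.14, 3.14, 3.14].

### API

Orientations are given as a unit quaternion [x, y, z, w].
In Python, from station import manip gives the robot as it stands.
- The arm moves only by the tool servo_tool, never from a script. Its argument "motion" is a list of rows, each a list of 7 numbers: the shift along the tool's x, y, z in mm, then the turn, a rotation vector about the tool's x, y, z in rad, then the opening, from -1 (shut) to 1 (fully open), so that 0 is half open. In form: [[x, y, z, rx, ry, rz, hand], ...]. A call has 1 to 12 rows; each row shifts and turns the pose as measured when the row begins, along the tool's axes as they then stand; what a row does not reach is not made up. A row lasts 1/12 s, in which the tool goes at most 41.7 mm and 7.16 degrees, less where a joint would pass 70% of its speed; a pose out of reach is approached as far as the arm can. A call with a gripper value outside its range is refused whole. The fingers move at their own pace and stop on an object; "grip_force" is the grip in N (left out, the last holds). Time passes only in rows, so rows that do not move let the fingers close. It gives the time, the measured TCP pose, the force and the opening at its end, in the units of the state.
- manip.sense(): the state, without advancing time (a new reading comes with each control period).
- manip.snapshot(name): name is "side" or "top"; returns a dict with "frame" (420x560x3 uint8, red, green, blue), "mtx" (3x3 intrinsics, pixels), "world_from_camera" (4x4, takes a point from camera to world coordinates). Camera axes: x right, y up, looking along -z (the intrinsics and any distortion apply to the point x, -y, -z); pixel columns grow to the right and rows downward; lengths in m; the calibration is good to about 2 mm. A picture is of the moment at which its call begins. There is no depth.
- manip.sign_off(): hands the job in, once; it reports no verdict.
The state is a dict: "t": time; "q": joint angles; "qd": joint speeds; "tau": joint torques, N m; "tcp_pos": TCP position; "tool_rot": TCP orientation; "force": force on the tool from outside, world axes, zero at the start; "ft_torque": the same for the moment, N m; "finger_gap": opening from 0.0 (shut) to 1.0 (fully open).
Only numpy, scipy, OpenCV 4.12 (cv2) and the standard library are available. Lean on these libraries where they do the work, as an engineer would, in place of code of your own. Each camera call takes 0.05 s, during which the arm holds its last target.

## Working session

There is one attempt and no reset: what is moved stays moved. The work goes in short steps, Python scripts to look and compute and a tool call to move; the robot and the scene stay as the last step left them, time stands still between calls to the robot, and variables do not carry over. Pictures are saved under pics/ and viewed, and the job is handed in when it is done.

Besides the shell and the picture viewer there is one more tool, called after ">>>" as name(argument=value, ...), one argument or row to a line, values as JSON. servo_tool: Moves the arm, as the interface text tells. Its arguments: {"type":"object","properties":{"motion":{"type":"array"},"grip_force":{"type":"number"}},"required":["motion"]}

```bash
mkdir -p pics; ls; python3 - <<'E'
from station import manip
import cv2
for n in("top","side"):
    s=manip.snapshot(n); cv2.imwrite(f"pics/{n}0.png",s["frame"][:,:,::-1]); print(n,s["mtx"].round(1).tolist(),s["world_from_camera"].round(3).tolist(),[k for k in s])
print(manip.sense())
E
```

```text
pics
top [[528.3, 0.0, 271.8], [0.0, 528.3, 207.4], [0.0, 0.0, 1.0]] [[-0.001, 0.986, -0.165, 0.291], [-1.0, -0.001, -0.001, 0.163], [-0.001, 0.165, 0.986, 1.042], [0.0, 0.0, 0.0, 1.0]] ['frame', 'mtx', 'world_from_camera']
side [[386.5, 0.0, 282.9], [0.0, 386.5, 215.9], [0.0, 0.0, 1.0]] [[-0.991, 0.079, -0.11, 0.374], [-0.135, -0.474, 0.87, 0.889], [0.017, 0.877, 0.48, 0.46], [0.0, 0.0, 0.0, 1.0]] ['frame', 'mtx', 'world_from_camera']
{'t': 0.1, 'q': array([-1.41650899e+00,  5.28374148e-01,  1.43377961e+00,  5.50040585e-06,
        1.18142586e+00, -1.78518792e-01]), 'qd': array([ 0.00020755, -0.00243885, -0.00479762,  0.00175779, -0.00085384,
       -0.000307  ]), 'tau': array([ 1.69179493e-04, -4.43304133e+01, -1.78586286e+01, -3.19788378e-04,
        3.85724838e-03,  9.36288274e-06]), 'tcp_pos': array([ 0.20410153, -0.59004398,  0.23042918]), 'tool_rot': array([ 9.86186615e-01,  1.65635063e-01,  1.45795407e-05, -9.93374721e-04]), 'force': array([ 0.47023326,  0.66332611, -0.61478582]), 'ft_torque': array([-0.03686904,  0.04102405,  0.039542  ]), 'finger_gap': 0.9972145979494217}
```

View pics/top0.png

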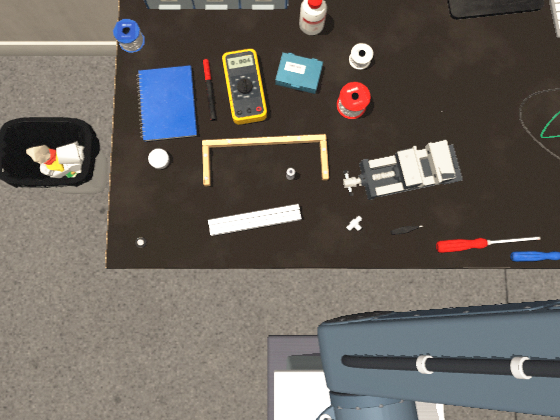

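View pics/side0.png

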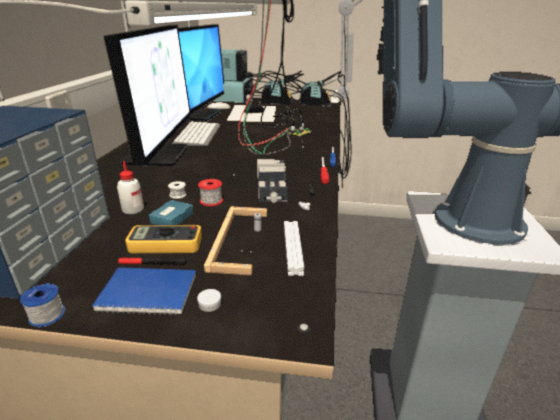

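Top view: bay spans about (203..328, 136..185), with the post at (291,173). The profile runs from (209,227) to (301,213), the tin is at (158,158) and the adapter at (354,223). In the side view the profile is at about (293,248) and the post at (257,222).

```bash
cat > h.py <<'E'
import numpy as np, cv2
from station import manip
def ray(s,uv):
    K=s["mtx"];T=s["world_from_camera"];uv=np.atleast_2d(uv).astype(float)
    d=np.c_[(uv[:,0]-K[0,2])/K[0,0],-(uv[:,1]-K[1,2])/K[1,1],-np.ones(len(uv))]@T[:3,:3].T
    return T[:3,3],d
def plane(s,uv,z):
    o,d=ray(s,uv); return o+d*((z-o[2])/d[:,2])[:,None]
def tri(s1,u1,s2,u2):
    o1,d1=ray(s1,u1);o2,d2=ray(s2,u2);d1=d1[0];d2=d2[0]
    t=np.linalg.lstsq(np.c_[d1,-d2],o2-o1,rcond=None)[0]
    a=o1+t[0]*d1;b=o2+t[1]*d2; return (a+b)/2,np.linalg.norm(a-b)
def crop(s,x0,y0,x1,y1,f,name):
    im=cv2.resize(s["frame"][y0:y1,x0:x1,::-1],None,fx=f,fy=f,interpolation=cv2.INTER_CUBIC);cv2.imwrite(name,im)
E
python3 - <<'E'
from h import *
t=manip.snapshot("top");s=manip.snapshot("side")
crop(t,195,125,365,245,4.5,"pics/t1.png");crop(s,190,190,330,290,5.5,"pics/s1.png")
E
```

```text
(no output)
```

View pics/t1.png

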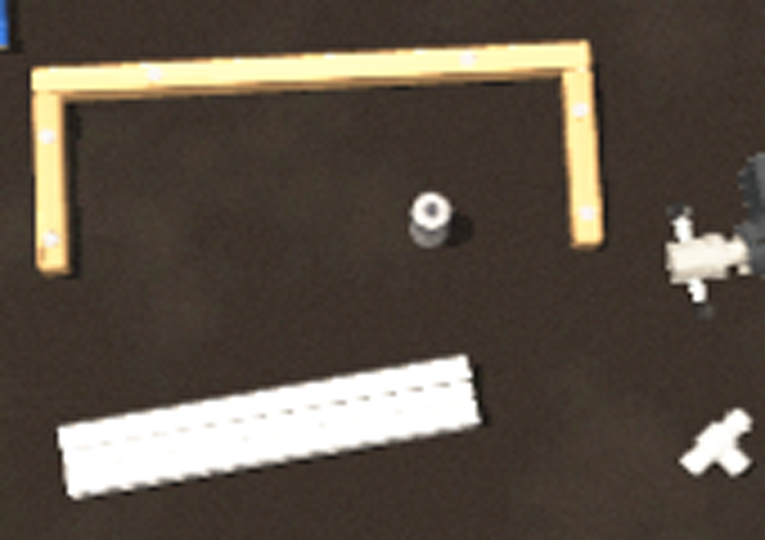

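View pics/s1.png

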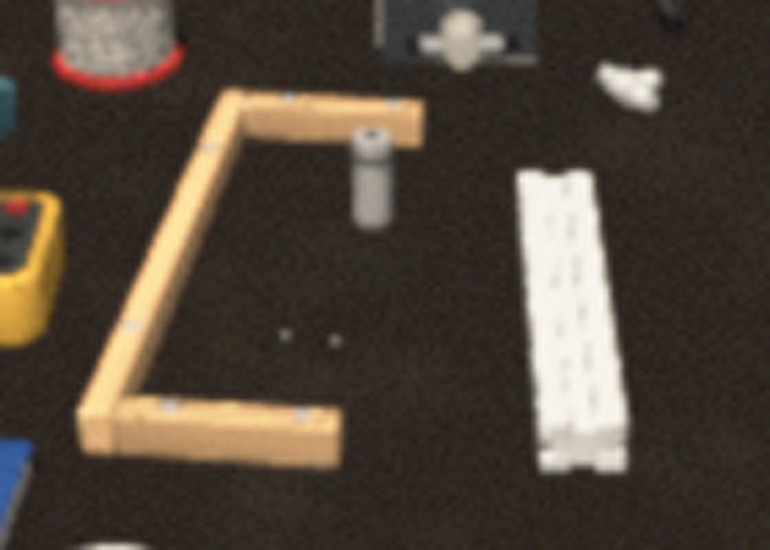

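```bash
cat >> h.py <<'E'
def prof_rect(s,z=0.020,roi=(195,125,325,245)):
    x0,y0,x1,y1=roi
    m=np.zeros(s["frame"].shape[:2],np.uint8)
    g=s["frame"].astype(int)
    mm=(g.min(2)>130)&(g.max(2)-g.min(2)<60)
    m[y0:y1,x0:x1]=mm[y0:y1,x0:x1]
    c=max(cv2.findContours(m,0,cv2.CHAIN_APPROX_NONE)[0],key=cv2.contourArea)
    P=plane(s,c[:,0,:],z)[:,:2]
    r=cv2.minAreaRect((P*1000).astype(np.float32)); return r,cv2.boxPoints(r)
E
python3 - <<'E'
from h import *
t=manip.snapshot("top");s=manip.snapshot("side")
r,b=prof_rect(t);print("prof",r,b.round(1).tolist())
# bay mask
g=cv2.cvtColor(t["frame"],cv2.COLOR_RGB2HSV)
m=cv2.inRange(g,(10,60,120),(30,255,255));k=np.zeros_like(m);k[125:195,195:340]=m[125:195,195:340]
c=max(cv2.findContours(k,0,cv2.CHAIN_APPROX_NONE)[0],key=cv2.contourArea)
P=plane(t,c[:,0],.018)[:,:2]*1000
r=cv2.minAreaRect(P.astype(np.float32));print("bay",r,cv2.boxPoints(r).round(1).tolist())
f=lambda x,y:[195+x/4.5-.5+.1,125+y/4.5-.5+.1]
fs=lambda x,y:[190+x/5.5-.5+.1,190+y/5.5-.5+.1]
for n,a,bb in(("post",(431,208),(372,138)),("bayFL",(52,265),(330,408)),("BL outer",(32,70),(82,410)),("BR outer",(590,43),(232,92)),("FRouterR",(602,242),(422,102)),("profFL",(72,497),(627,430)),("profBL",(60,428),(541,432)),("profBR",(467,355),(518,172)),("profFR",(480,423),(592,172))):
    p,e=tri(t,f(*a),s,fs(*bb));print(n,(p*1000).round(1),round(e*1000,1),(plane(t,[f(*a)],.018)[0]*1000).round(1))
print("post z.04",plane(t,[f(431,208)],.04)*1000)
for p in ((285,335),(335,340)):print(plane(s,[fs(*p)],0)*1000)
for n,a in(("tin",(158,157)),("adapter",(354,223)),("wh",(140,242))):print(n,plane(t,[a],.015)*1000)
E
```

```text
prof ((438.77752685546875, 197.96176147460938), (32.13081359863281, 181.24913024902344), 10.101212501525879) [[407.1000061035156, 284.3999938964844], [438.8999938964844, 105.9000015258789], [470.5, 111.5999984741211], [438.70001220703125, 290.0]]
bay ((560.843505859375, 177.69178771972656), (94.57344055175781, 250.50747680664062), 2.9208266735076904) [[507.20001220703125, 300.3999938964844], [520.0, 50.20000076293945], [614.5, 55.0], [601.7000122070312, 305.20001220703125]]
post [530.6 127.3  38.6] 2.0 [536.5 126.6  18. ]
bayFL [511.3 293.3  21.2] 2.1 [510.9 293.6  18. ]
BL outer [599.2 304.2  18.5] 1.0 [599.9 304.3  18. ]
BR outer [610.6  54.8  16.6] 3.8 [612.2  55.1  18. ]
FRouterR [521.6  51.2  16.8] 0.5 [521.1  51.4  18. ]
profFL [408.6 283.1  16.5] 0.3 [408.3 282.9  18. ]
profBL [438.5 288.9  16.5] 0.3 [438.5 288.7  18. ]
profBR [470.3 111.4  18.9] 0.2 [470.6 111.3  18. ]
profFR [439.9 106.   18.8] 1.1 [440.5 105.9  18. ]
post z.04 [[531.26324698 127.42204461  40.        ]]
[[546.21459149 220.09788929   0.        ]]
[[526.46384879 220.39514396   0.        ]]
tin [[565.88139799 391.60050816  15.        ]]
adapter [[432.17117336   2.43069342  15.        ]]
wh [[395.07912704 420.7248198   15.        ]]
```

```bash
cat >> h.py <<'E'
from scipy.spatial.transform import Rotation as Ro
BO=np.array([554.6,177.2]);BY=np.deg2rad(2.92)
def b2w(p): c,s=np.cos(BY),np.sin(BY);return BO+np.array([[c,-s],[s,c]])@np.array(p,float)
def w2b(p): c,s=np.cos(BY),np.sin(BY);return np.array([[c,s],[-s,c]])@(np.array(p,float)-BO)
def tool():
    st=manip.sense();R=Ro.from_quat(st["tool_rot"]).as_matrix()
    return st,st["tcp_pos"]*1000,R,np.rad2deg(np.arctan2(R[1,0],R[0,0]))
def rel(target,psi=None):
    "world mm target -> tool-axes shift (mm), with axes as after turning to psi; turn rz"
    st,p,R,ps=tool()
    rz=0 if psi is None else -np.deg2rad(psi-ps)
    R2=R@Ro.from_rotvec([0,0,rz]).as_matrix()
    d=R.T@(np.array(target)-p);d2=R2.T@(np.array(target)-p)
    print("t",round(st["t"],2),"tcp",p.round(1),"psi",round(ps,1),"F",st["force"].round(1),"gap",round(st["finger_gap"],2),"bay",w2b(p[:2]).round(1))
    print(" shift now-axes",d.round(1),"rz",round(rz,3)," shift after turn",d2.round(1), "tilt",R[2].round(3))
def report(name=None,**k):
    t=manip.snapshot("top");r,b=prof_rect(t,**k)
    b=np.array([w2b(q) for q in b]);c=b.mean(0)
    e=[b[i]-b[i-1] for i in range(4)];l=max(e,key=np.linalg.norm);l=l*np.sign(l[1])
    th=np.rad2deg(np.arctan2(-l[0],l[1]))
    u=-l/np.linalg.norm(l)
    print("profile bay c",c.round(1),"tilt",th.round(1),"R",(c+90*u).round(1),"L",(c-90*u).round(1),"size",np.round(sorted(r[1]),1))
    if name: crop(t,120,110,370,260,3.2,name)
E
python3 - <<'E'
from h import *
report();rel((462,69,60),10)
E
```

```text
profile bay c [-114.6   26.6] tilt 7.2 R [-103.4  -62.7] L [-125.9  115.9] size [ 32.1 181.2]
t 0.35 tcp [ 204.2 -590.5  231.1] psi 19.1 F [-0.7  0.2  0. ] gap 1.0 bay [-389.1 -748.9]
 shift now-axes [ 459.1 -539.1  171.4] rz 0.158  shift after turn [ 368.4 -604.7  171.4] tilt [ 0. -0. -1.]
```

>>> servo_tool(
  motion=[
    [0,0,0,0,0,0.08,-1],
    [0,0,0,0,0,0.08,-1],
    [18,-30,5,0,0,0,-1],
    [18,-30,5,0,0,0,-1],
    [18,-30,5,0,0,0,-1],
    [18,-30,5,0,0,0,-1],
    [18,-30,5,0,0,0,-1],
    [18,-30,5,0,0,0,-1],
    [18,-30,5,0,0,0,-1],
    [18,-30,5,0,0,0,-1],
    [18,-30,5,0,0,0,-1],
    [18,-30,5,0,0,0,-1],
  ],
  grip_force=30,
)

```text
t: 1.35
tcp_pos: [0.3357, -0.2647, 0.1781]
tool_rot: [0.997, 0.075, 0.001, 0.009]
force: [0.6, -0.4, -0.4]
finger_gap: 0.004
```

```bash
python3 -c "
from h import *
rel((462,69,60),10)"
```

```text
t 1.35 tcp [ 335.7 -264.7  178.1] psi 8.6 F [ 0.6 -0.4 -0.4] gap 0.0 bay [-241.1 -430.2]
 shift now-axes [ 174.8 -312.9  112.9] rz -0.024  shift after turn [ 182.2 -308.7  112.9] tilt [ 0.002  0.017 -1.   ]
```

>>> servo_tool(
  motion=[
    [17,-30,11,0,0,0,-1],
    [17,-30,11,0,0,0,-1],
    [17,-30,11,0,0,0,-1],
    [17,-30,11,0,0,0,-1],
    [17,-30,11,0,0,0,-1],
    [17,-30,11,0,0,0,-1],
    [17,-30,11,0,0,0,-1],
    [17,-30,11,0,0,0,-1],
    [17,-30,11,0,0,0,-1],
    [10,-15,6,0,0,0,-1],
    [0,0,0,0,0,0,-1],
  ],
)

```text
t: 2.27
tcp_pos: [0.4658, 0.0568, 0.0649]
tool_rot: [0.997, 0.077, 0.008, 0.013]
force: [0.0, -0.5, -0.4]
finger_gap: 0.001
```

```bash
python3 -c "
from h import *
rel((462,69,9),10)"
```

```text
t 2.27 tcp [465.8  56.8  64.9] psi 8.9 F [ 0.  -0.5 -0.4] gap 0.0 bay [ -94.8 -115.8]
 shift now-axes [ -2.7 -14.2  55.5] rz -0.02  shift after turn [ -2.4 -14.2  55.5] tilt [ 0.014  0.027 -1.   ]
```

>>> servo_tool(
  motion=[
    [0,0,12,0.027,-0.014,-0.02,-1],
    [-2,0,15,0,0,0,-1],
    [0,0,15,0,0,0,-1],
    [0,0,8,0,0,0,-1],
    [0,0,3,0,0,0,-1],
  ],
)

```text
t: 2.68
tcp_pos: [0.4667, 0.0558, 0.0118]
tool_rot: [0.996, 0.09, 0.003, 0.0]
force: [-0.9, -0.2, 1.0]
finger_gap: -0.007
```

```bash
python3 -c "
from h import *
rel((455,108,9),10)
t=manip.snapshot('top');crop(t,120,110,370,260,3.2,'pics/a1.png')"
```

```text
t 2.68 tcp [466.7  55.8  11.8] psi 10.4 F [-0.9 -0.2  1. ] gap -0.01 bay [ -93.9 -116.7]
 shift now-axes [ -2.2 -53.4   2.8] rz 0.006  shift after turn [ -2.5 -53.4   2.8] tilt [ 0.005  0.001 -1.   ]
```

View pics/a1.png

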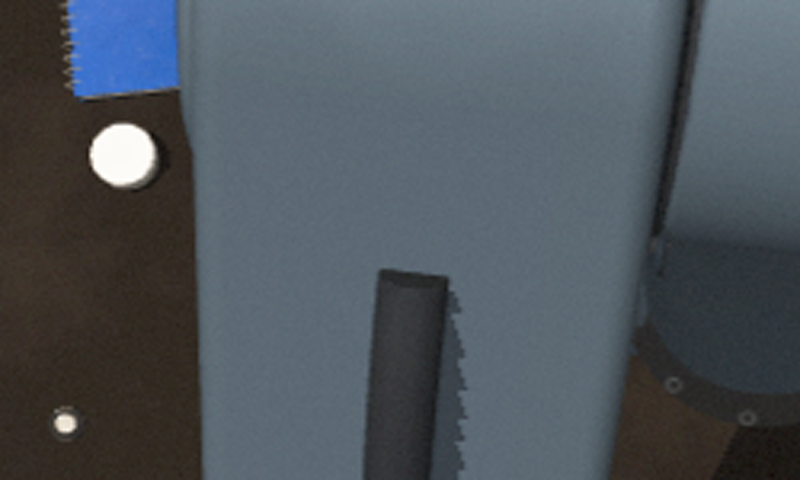

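The arm hides the top view here, so I'll check with the side camera.

>>> servo_tool(
  motion=[
    [-2,-8,2,0,0,0,-1],
    [0,-8,1,0,0,0,-1],
    [0,-8,0,0,0,0,-1],
    [0,-5,0,0,0,0,-1],
    [0,-4,0,0,0,0,-1],
    [0,-4,0,0,0,0,-1],
    [0,-4,0,0,0,0,-1],
  ],
)

```text
t: 3.32
tcp_pos: [0.4576, 0.0986, 0.0112]
tool_rot: [0.996, 0.09, 0.005, 0.001]
force: [0.7, -1.2, -0.0]
finger_gap: -0.002
```

```bash
python3 -c "
from h import *
rel((455,108,9),10)
t=manip.snapshot('side');crop(t,190,180,350,300,5,'pics/a2.png')"
```

```text
t 3.32 tcp [457.6  98.6  11.2] psi 10.3 F [ 0.7 -1.2 -0. ] gap -0.0 bay [-100.9  -73.5]
 shift now-axes [-0.9 -9.7  2.2] rz 0.005  shift after turn [-1.  -9.7  2.2] tilt [ 0.009  0.002 -1.   ]
```

View pics/a2.png

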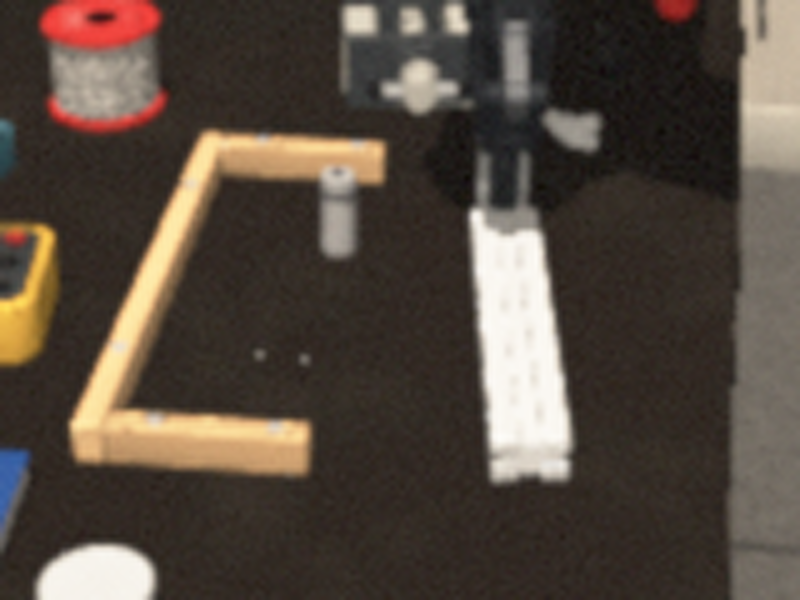

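Contact with the right end at about (505,215) in the crop. Next I push it about 16 mm further left.

>>> servo_tool(
  motion=[
    [0,-4,1,0,0,0,-1],
    [0,-4,1,0,0,0,-1],
    [0,-4,0,0,0,0,-1],
    [0,-4,0,0,0,0,-1],
    [0,-4,0,0,0,0,-1],
  ],
)

```text
t: 3.78
tcp_pos: [0.4581, 0.1179, 0.0115]
tool_rot: [0.996, 0.091, 0.009, 0.002]
force: [0.3, -0.9, -1.1]
finger_gap: 0.001
```

```bash
cat >> h.py <<'E'
def side_report(name=None,roi=(190,180,345,330),thr=135,z=0.02):
    s=manip.snapshot('side');x0,y0,x1,y1=roi
    g=s["frame"].astype(int);mm=((g.min(2)>thr)&(g.max(2)-g.min(2)<35)).astype(np.uint8)*255
    m=np.zeros_like(mm);m[y0:y1,x0:x1]=mm[y0:y1,x0:x1]
    cs=cv2.findContours(m,0,cv2.CHAIN_APPROX_NONE)[0];c=max(cs,key=cv2.contourArea)
    q=cv2.approxPolyDP(c,4,True)[:,0]
    P=plane(s,q,z)[:,:2]*1000
    print("side poly",[(tuple(a.tolist()),w2b(p).round(0).tolist()) for a,p in zip(q,P)])
    if name: crop(s,190,180,350,300,5,name)
E
python3 -c "
from h import *
rel((455,108,9),10)
side_report('pics/a3.png')"
```

```text
t 3.78 tcp [458.1 117.9  11.5] psi 10.4 F [ 0.3 -0.9 -1.1] gap 0.0 bay [-99.4 -54.3]
 shift now-axes [-4.9  9.2  2.5] rz 0.007  shift after turn [-4.8  9.2  2.5] tilt [ 0.018  0.007 -1.   ]
side poly [((283, 226), [-88.0, -36.0]), ((290, 281), [-117.0, 161.0]), ((304, 281), [-143.0, 158.0]), ((297, 231), [-121.0, -17.0])]
```

View pics/a3.png

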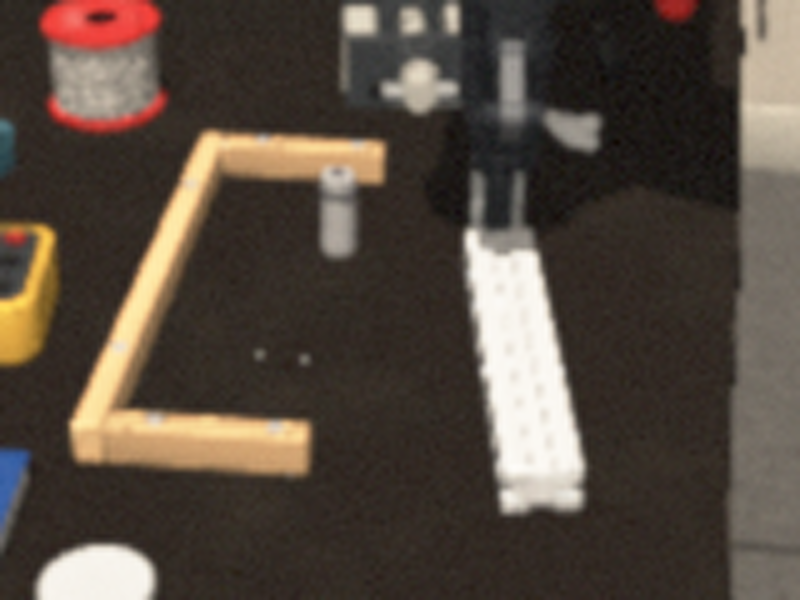

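>>> servo_tool(
  motion=[
    [0,12,0,0.007,-0.018,0,-1],
    [0,12,0,0,0,0,-1],
    [-15,0,0,0,0,0,-1],
    [-20,0,0,0,0,0,-1],
    [-20,-10,0,0,0,0,-1],
    [0,-15,0,0,0,0,-1],
    [0,-15,0,0,0,0,-1],
    [0,-10,0,0,0,0,-1],
  ],
)

```text
t: 4.5
tcp_pos: [0.3954, 0.1348, 0.0099]
tool_rot: [0.996, 0.088, -0.002, -0.001]
force: [0.5, -0.0, -0.2]
finger_gap: -0.0
```

```bash
python3 -c "
from h import *
rel((*b2w((-145,-26)),9),10)
side_report('pics/a4.png')"
```

```text
t 4.5 tcp [395.4 134.8   9.9] psi 10.1 F [ 0.5 -0.  -0.2] gap -0.0 bay [-161.2  -34.2]
 shift now-axes [17.1 -6.1  0.8] rz 0.002  shift after turn [17.1 -6.2  0.8] tilt [-0.005 -0.003 -1.   ]
side poly [((283, 226), [-88.0, -36.0]), ((290, 281), [-117.0, 161.0]), ((305, 281), [-144.0, 158.0]), ((296, 226), [-117.0, -39.0])]
```

View pics/a4.png

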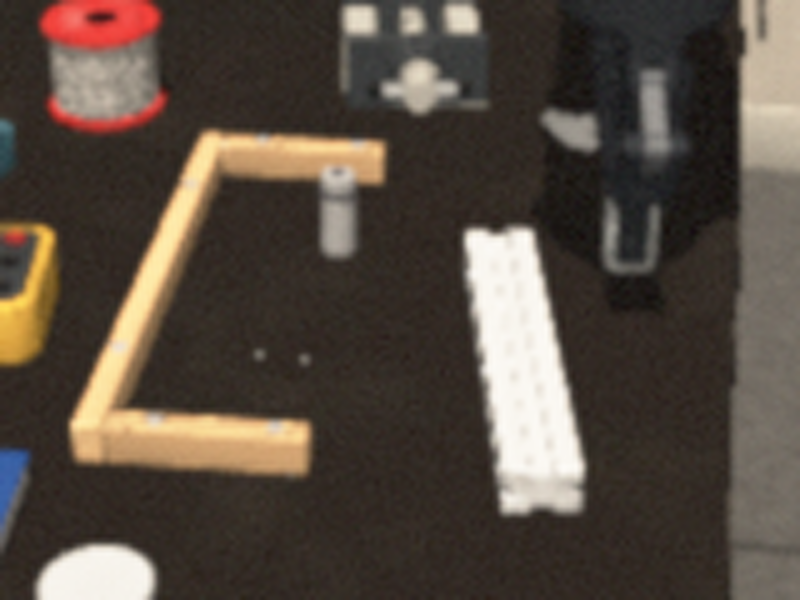

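>>> servo_tool(
  motion=[
    [8,-6,0,0,0,0,-1],
    [9,0,0,0,0,0,-1],
    [8,0,0,0,0,0,-1],
    [5,0,0,0,0,0,-1],
    [4,0,0,0,0,0,-1],
    [4,0,0,0,0,0,-1],
    [4,0,0,0,0,0,-1],
    [4,0,0,0,0,0,-1],
    [4,0,0,0,0,0,-1],
    [4,0,0,0,0,0,-1],
  ],
)

```text
t: 5.38
tcp_pos: [0.4503, 0.1517, 0.0089]
tool_rot: [0.996, 0.089, -0.006, -0.001]
force: [-1.3, 0.1, 1.2]
finger_gap: 0.001
```

```bash
python3 -c "
from h import *
rel((*b2w((-95,-26)),9),10)
side_report('pics/a5.png')"
```

```text
t 5.38 tcp [450.3 151.7   8.9] psi 10.2 F [-1.3  0.1  1.2] gap 0.0 bay [-105.5  -20.1]
 shift now-axes [ 9.6  7.1 -0.2] rz 0.003  shift after turn [ 9.7  7.1 -0.2] tilt [-0.011 -0.004 -1.   ]
side poly [((269, 227), [-57.0, -28.0]), ((293, 279), [-122.0, 154.0]), ((308, 279), [-150.0, 152.0]), ((309, 270), [-151.0, 124.0]), ((284, 229), [-91.0, -23.0])]
```

View pics/a5.png

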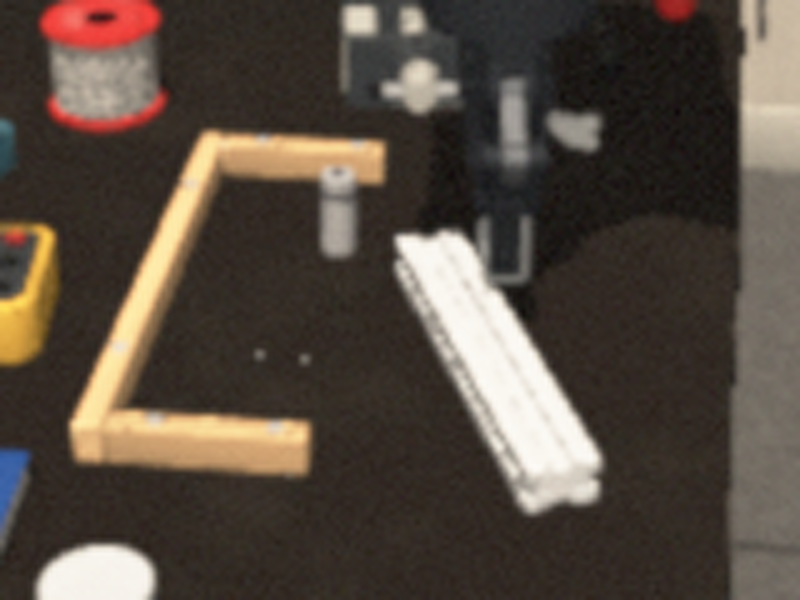

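```bash
cat >> h.py <<'E'
def side_pts(pts,z=.02):
    s=manip.snapshot('side')
    B=[w2b(plane(s,[[190+x/5-.4,180+y/5-.4]],z)[0,:2]*1000) for x,y in pts]
    print(np.round(B,1).tolist())
    br,fr,fl,bl=B;u=(br+fr-bl-fl);th=np.rad2deg(np.arctan2(u[0],-u[1]));c=sum(B)/4;u/=np.linalg.norm(u)
    print("c",c.round(1),"tilt",th.round(1),"R",(c+90*u).round(1),"L",(c-90*u).round(1),"len",np.linalg.norm(br+fr-bl-fl)/2)
E
python3 -c "
from h import *
side_pts([(395,238),(460,232),(602,462),(525,478)])"
```

```text
[[-56.2, -26.7], [-84.8, -35.3], [-152.8, 130.0], [-124.5, 142.8]]
c [-104.6   52.7] tilt 22.2 R [-70.6 -30.6] L [-138.5  136. ] len 180.74034828350273
```

>>> servo_tool(
  motion=[
    [-15,2,0,0,0.008,0,-1],
    [-20,2,0,0,0,0,-1],
    [-20,0,0,0,0,-0.11,0.2],
    [0,0,2,0,0,-0.11,0.2],
    [0,0,2,0,0,-0.11,0.2],
    [0,0,1,0,0,0,0.2],
  ],
)

```text
t: 5.98
tcp_pos: [0.4017, 0.138, 0.0042]
tool_rot: [0.966, 0.258, 0.006, -0.001]
force: [-0.5, -0.5, -0.2]
finger_gap: 0.566
```

```bash
python3 -c "
from h import *
rel((*b2w((-141,38)),3),29)
side_report('pics/a6.png')"
```

```text
t 5.98 tcp [401.7 138.    4.2] psi 29.9 F [-0.5 -0.5 -0.2] gap 0.57 bay [-154.7  -31.3]
 shift now-axes [ 43.7 -55.6   1.6] rz 0.016  shift after turn [ 42.8 -56.2   1.6] tilt [ 0.012  0.002 -1.   ]
side poly [((269, 227), [-57.0, -28.0]), ((295, 281), [-126.0, 160.0]), ((308, 279), [-150.0, 152.0]), ((309, 269), [-151.0, 121.0]), ((281, 226), [-83.0, -35.0])]
```

View pics/a6.png

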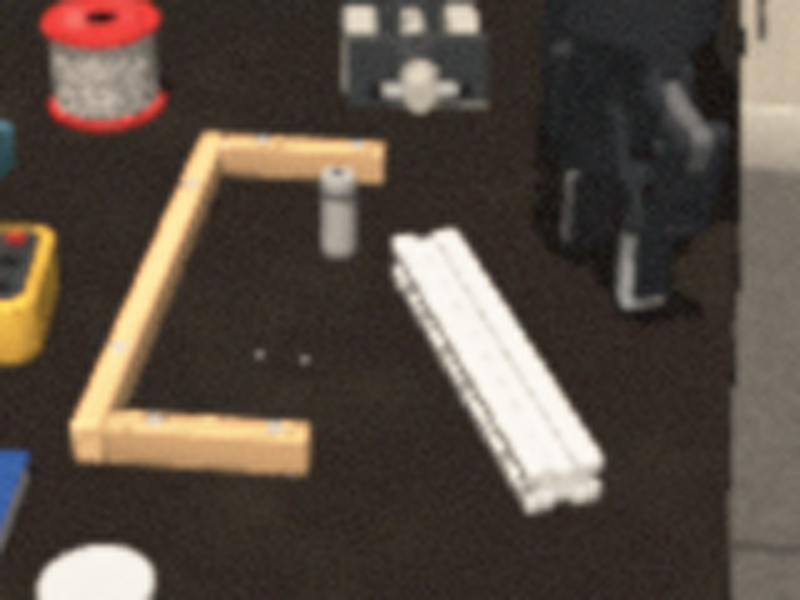

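>>> servo_tool(
  motion=[
    [4,-14,0,0,-0.012,0.015,0.2],
    [4,-14,0,0,0,0,0.2],
    [4,-14,0,0,0,0,0.2],
    [6,-14,0,0,0,0,0.2],
    [10,0,0,0,0,0,0.2],
    [10,0,0,0,0,0,0.2],
    [6,0,0,0,0,0,0.2],
    [5,0,0,0,0,0,0.2],
    [5,0,0,0,0,0,0.2],
    [5,0,0,0,0,0,0.2],
    [5,0,0,0,0,0,0.2],
  ],
)

```text
t: 6.95
tcp_pos: [0.4365, 0.2197, 0.0043]
tool_rot: [0.972, 0.235, 0.001, 0.001]
force: [-2.3, -1.5, 1.8]
finger_gap: 0.6
```

```bash
python3 -c "
from h import *
rel((*b2w((-40,38)),3),29)
side_report('pics/a7.png')"
```

```text
t 6.95 tcp [436.5 219.7   4.3] psi 27.2 F [-2.3 -1.5  1.8] gap 0.6 bay [-115.7   48.5]
 shift now-axes [64.8 40.6  1.5] rz -0.032  shift after turn [63.4 42.7  1.5] tilt [ 0.001  0.003 -1.   ]
side poly [((262, 228), [-42.0, -21.0]), ((288, 282), [-114.0, 164.0]), ((302, 280), [-139.0, 156.0]), ((294, 252), [-119.0, 66.0]), ((280, 241), [-87.0, 28.0]), ((274, 227), [-68.0, -29.0])]
```

View pics/a7.png

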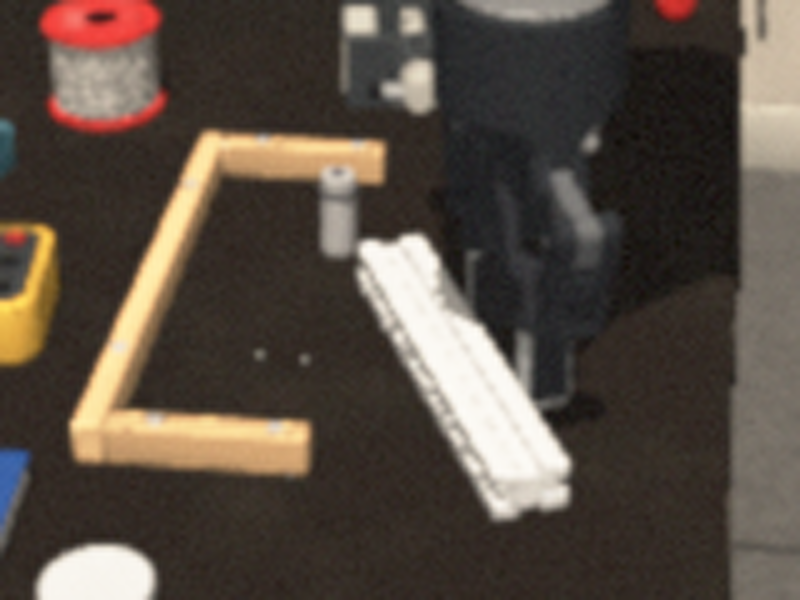

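```bash
python3 -c "
from h import *
side_pts([(358,246),(420,236),(570,464),(493,482)])"
```

```text
[[-40.6, -17.8], [-67.1, -29.7], [-140.9, 132.5], [-112.9, 146.5]]
c [-90.4  57.9] tilt 24.1 R [-53.6 -24.3] L [-127.1  140. ] len 178.80885291332035
```

>>> servo_tool(
  motion=[
    [5,0,0,0,0,-0.02,0.2],
    [5,0,0,0,0,-0.02,0.2],
    [5,0,0,0,0,-0.02,0.2],
    [5,0,0,0,0,-0.02,0.2],
    [5,0,0,0,0,0,0.2],
    [5,0,0,0,0,0,0.2],
    [4,0,0,0,0,0,0.2],
  ],
)

```text
t: 7.63
tcp_pos: [0.4677, 0.2374, 0.0042]
tool_rot: [0.961, 0.277, 0.0, 0.002]
force: [-1.5, -0.7, 1.5]
finger_gap: 0.602
```

```bash
python3 -c "
from h import *
rel((*b2w((-40,38)),3),31)
side_report('pics/a8.png')"
```

```text
t 7.63 tcp [467.7 237.4   4.2] psi 32.2 F [-1.5 -0.7  1.5] gap 0.6 bay [-83.7  64.5]
 shift now-axes [25.2 44.5  1.3] rz 0.021  shift after turn [26.1 44.   1.3] tilt [-0.001  0.003 -1.   ]
side poly [((256, 220), [-23.0, -56.0]), ((255, 229), [-27.0, -15.0]), ((243, 233), [-3.0, 5.0]), ((243, 240), [-8.0, 33.0]), ((275, 287), [-92.0, 181.0]), ((286, 285), [-111.0, 173.0]), ((289, 275), [-114.0, 143.0]), ((279, 254), [-89.0, 77.0]), ((277, 259), [-87.0, 95.0]), ((262, 242), [-50.0, 36.0])]
```

View pics/a8.png

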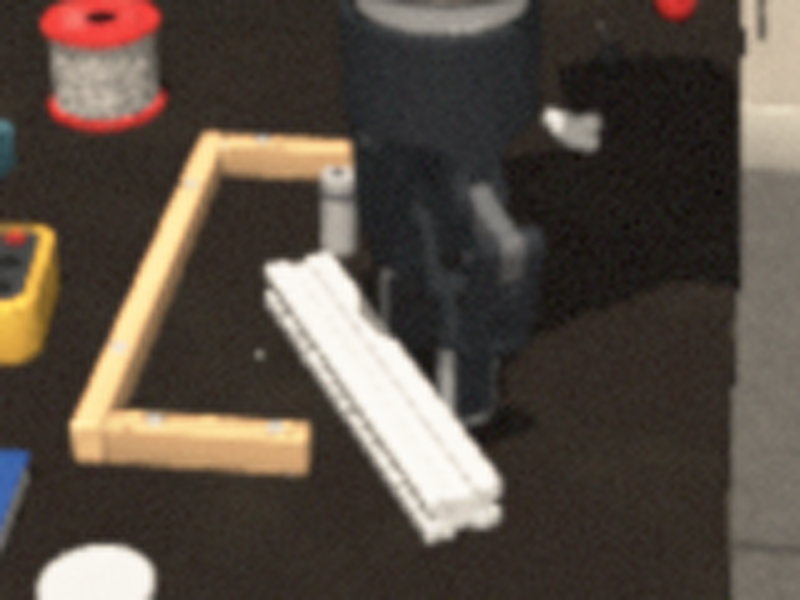

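```bash
python3 -c "
from h import *
side_pts([(264,266),(332,254),(501,486),(425,507)])"
```

```text
[[-2.0, 3.9], [-30.1, -9.6], [-116.0, 148.6], [-89.4, 163.8]]
c [-59.4  76.7] tilt 28.6 R [-16.3  -2.4] L [-102.4  155.7] len 181.09565563036574
```

```bash
python3 -c "
from h import *
rel((*b2w((-117,182)),8),32)"
```

```text
t 7.73 tcp [468.9 237.8   4.3] psi 32.2 F [ 0.   0.8 -0.1] gap 0.6 bay [-82.5  64.8]
 shift now-axes [  27.2 -119.    -4.2] rz 0.003  shift after turn [  26.8 -119.1   -4.2] tilt [ 0.002  0.004 -1.   ]
```

>>> servo_tool(
  motion=[
    [-12,0,0,0,0,0,0.2],
    [-12,0,-2,0,0,0,-1],
    [0,-16,-2,0,0,0,-1],
    [0,-20,0,0,0,0,-1],
    [0,-20,0,0,0,0,-1],
    [0,-20,0,0,0,0,-1],
    [0,-20,0,0,0,0,-1],
    [0,-20,0,0,0,0,-1],
    [12,-8,0,0,0,0,-1],
    [18,0,0,0,0,0,-1],
    [15,0,0,0,0,0,-1],
    [0,0,0,0,0,0,-1],
  ],
)

```text
t: 8.73
tcp_pos: [0.4303, 0.3646, 0.0096]
tool_rot: [0.961, 0.276, 0.016, -0.0]
force: [1.3, -0.0, -0.3]
finger_gap: 0.001
```

```bash
python3 -c "
from h import *
rel((*b2w((-117,182)),8),31.5)
report('pics/b1.png')
side_report('pics/a9.png')"
```

```text
t 8.73 tcp [430.3 364.6   9.6] psi 32.1 F [ 1.3 -0.  -0.3] gap 0.0 bay [-114.6  193.4]
 shift now-axes [-7.7  8.8  1.5] rz 0.01  shift after turn [-7.6  8.9  1.5] tilt [ 0.031  0.008 -0.999]
profile bay c [-57.2  72.2] tilt 29.3 R [-13.2  -6.3] L [-101.2  150.7] size [ 33.2 177.8]
side poly [((256, 220), [-23.0, -56.0]), ((254, 230), [-25.0, -11.0]), ((242, 233), [-1.0, 5.0]), ((243, 241), [-9.0, 37.0]), ((276, 287), [-94.0, 180.0]), ((282, 280), [-103.0, 159.0]), ((273, 255), [-78.0, 82.0]), ((255, 231), [-28.0, -7.0])]
```

View pics/a9.png

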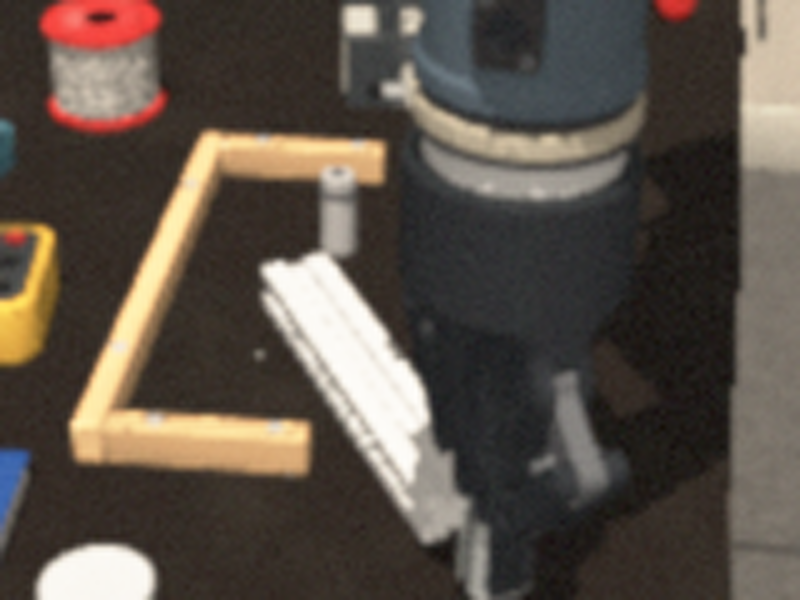

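View pics/b1.png

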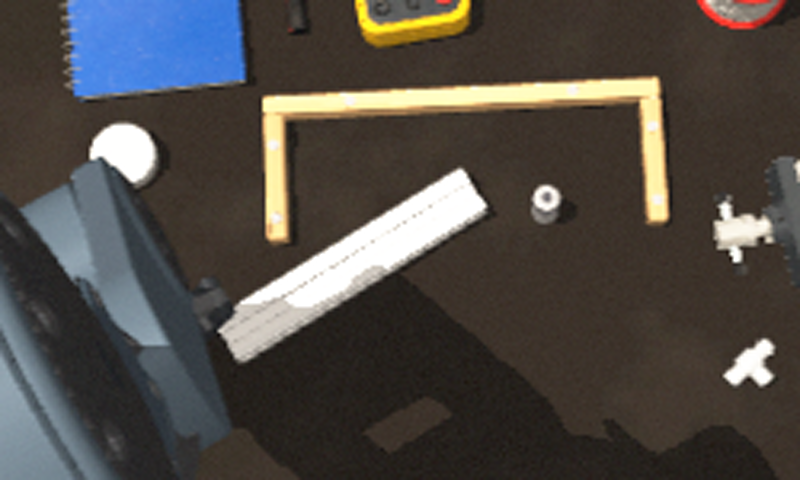

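>>> servo_tool(
  motion=[
    [-7,0,2,0.008,-0.031,0,-1],
    [-1,0,0,0,0,0,-1],
    [0,6,0,0,0,0,-1],
    [0,6,0,0,0,0,-1],
    [0,5,0,0,0,0,-1],
    [0,5,0,0,0,0,-1],
    [0,5,0,0,0,0,-1],
    [0,5,0,0,0,0,-1],
    [0,5,0,0,0,0,-1],
    [0,5,0,0,0,0,-1],
  ],
)

```text
t: 9.67
tcp_pos: [0.4387, 0.315, 0.0063]
tool_rot: [0.961, 0.275, -0.007, 0.001]
force: [-1.4, 1.1, -0.4]
finger_gap: 0.003
```

```bash
python3 -c "
from h import *
rel((*b2w((-117,182)),8),31.5)
report('pics/b2.png')"
```

```text
t 9.67 tcp [438.7 315.    6.3] psi 31.9 F [-1.4  1.1 -0.4] gap 0.0 bay [-108.7  143.5]
 shift now-axes [ 11.4 -37.7  -1.8] rz 0.007  shift after turn [ 11.1 -37.8  -1.8] tilt [-0.014 -0.001 -1.   ]
profile bay c [-40.4  44.5] tilt 30.1 R [  4.8 -33.4] L [-85.6 122.3] size [ 33.2 148.3]
```

View pics/b2.png

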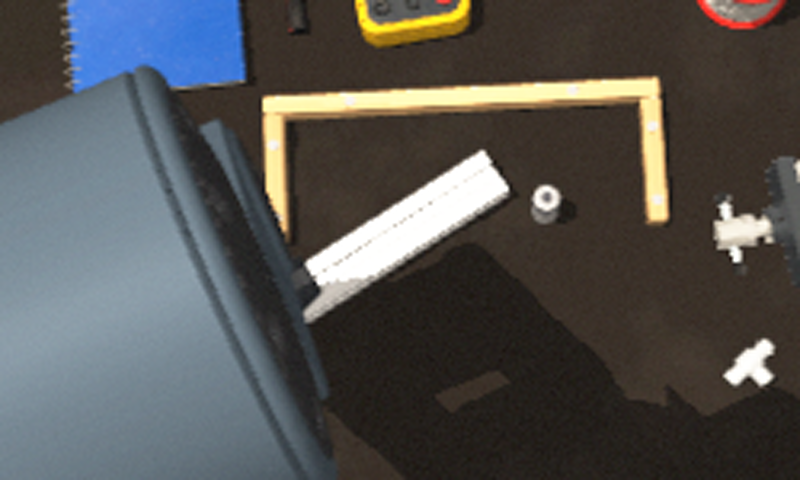

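>>> servo_tool(
  motion=[
    [0,-5,0,0,0.014,0,-1],
    [5,0,0,0,0,0,-1],
    [5,0,0,0,0,0,-1],
    [0,5,0,0,0,0,-1],
    [0,5,0,0,0,0,-1],
    [0,5,0,0,0,0,-1],
    [0,5,0,0,0,0,-1],
    [0,5,0,0,0,0,-1],
    [0,5,0,0,0,0,-1],
    [0,5,0,0,0,0,-1],
    [0,5,0,0,0,0,-1],
  ],
)

```text
t: 10.63
tcp_pos: [0.4688, 0.2887, 0.0065]
tool_rot: [0.961, 0.275, 0.001, -0.001]
force: [-1.0, 0.7, 0.6]
finger_gap: -0.003
```

```bash
python3 -c "
from h import *
rel((*b2w((-117,182)),8),31.5)
report('pics/b3.png')
side_report('pics/a10.png')"
```

```text
t 10.63 tcp [468.8 288.7   6.5] psi 31.9 F [-1.   0.7  0.6] gap -0.0 bay [-80.  115.8]
 shift now-axes [ -0.2 -75.9  -1.4] rz 0.008  shift after turn [ -0.8 -75.9  -1.4] tilt [ 0.003 -0.001 -1.   ]
profile bay c [-15.   -3.9] tilt 29.3 R [ 29.  -82.4] L [-59.   74.6] size [ 33.  115.1]
side poly [((234, 221), [26.0, -46.0]), ((265, 270), [-68.0, 133.0]), ((255, 225), [-24.0, -33.0]), ((246, 219), [1.0, -58.0])]
```

View pics/b3.png

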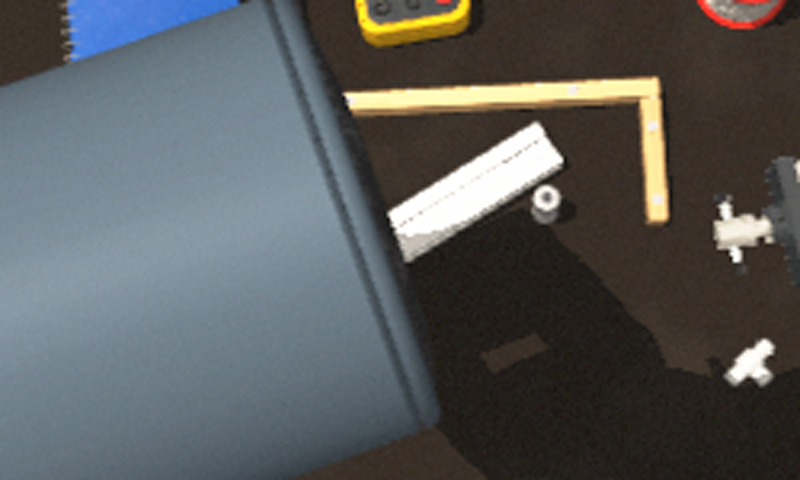

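View pics/a10.png

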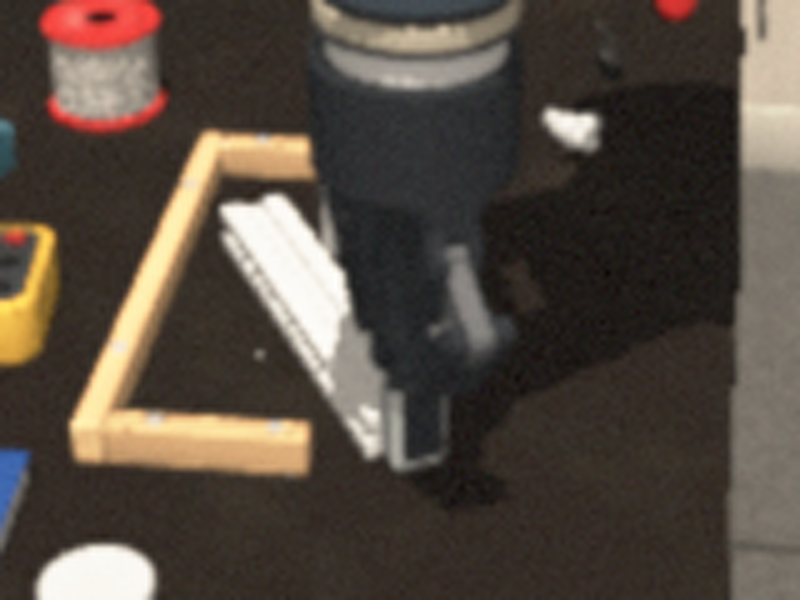

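>>> servo_tool(
  motion=[
    [0,5,0,0,0,0,-1],
    [0,5,0,0,0,0,-1],
    [0,5,0,0,0,0,-1],
    [0,5,0,0,0,0,-1],
    [0,5,0,0,0,0,-1],
    [0,3,0,0,0,0,-1],
  ],
)

```text
t: 11.23
tcp_pos: [0.4848, 0.2627, 0.0065]
tool_rot: [0.961, 0.275, 0.001, -0.001]
force: [-1.2, 1.3, 0.3]
finger_gap: 0.003
```

```bash
python3 -c "
from h import *
rel((*b2w((-117,182)),8),31.5)
report('pics/b4.png')
side_report('pics/a11.png')"
```

```text
t 11.23 tcp [484.8 262.7   6.5] psi 31.9 F [-1.2  1.3  0.3] gap 0.0 bay [-65.4  89. ]
 shift now-axes [   0.  -106.4   -1.3] rz 0.008  shift after turn [  -0.8 -106.4   -1.3] tilt [ 0.003 -0.001 -1.   ]
profile bay c [  8.5 -48.5] tilt 29.4 R [  52.7 -126.9] L [-35.7  29.9] size [32.9 76. ]
side poly [((232, 215), [37.0, -74.0]), ((259, 262), [-53.0, 108.0]), ((253, 227), [-21.0, -24.0]), ((242, 213), [15.0, -86.0])]
```

View pics/b4.png

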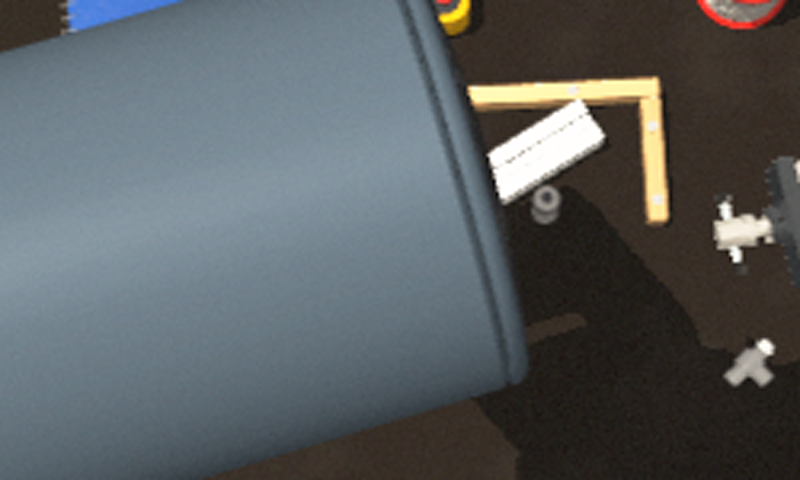

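View pics/a11.png

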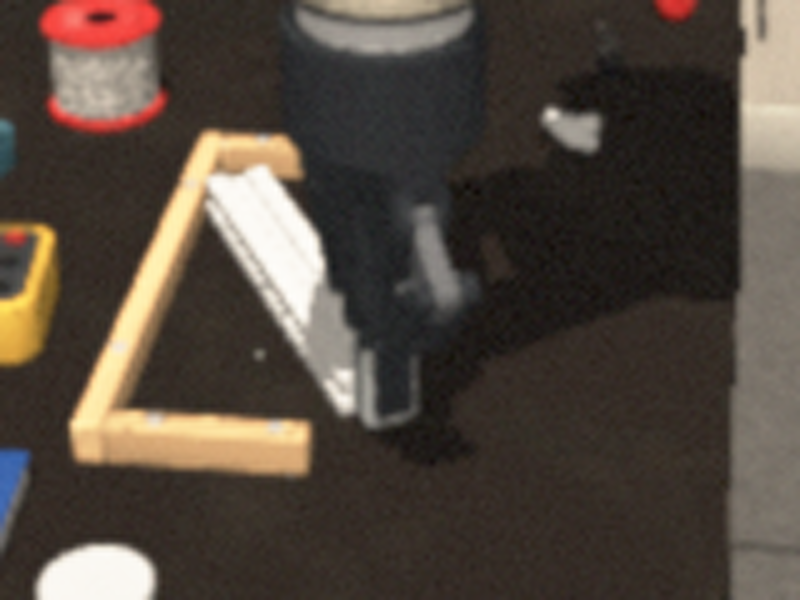

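>>> servo_tool(
  motion=[
    [-2,4,0,0,0,0,-1],
    [-2,4,0,0,0,0,-1],
    [-2,4,0,0,0,0,-1],
    [-2,4,0,0,0,0,-1],
  ],
)

```text
t: 11.67
tcp_pos: [0.4863, 0.2446, 0.0065]
tool_rot: [0.961, 0.275, 0.001, -0.001]
force: [-0.1, 2.3, 1.3]
finger_gap: -0.001
```

```bash
python3 -c "
from h import *
rel((*b2w((-117,182)),8),31.5)
report('pics/b5.png')
side_report('pics/a12.png')"
```

```text
t 11.67 tcp [486.3 244.6   6.5] psi 32.0 F [-0.1  2.3  1.3] gap -0.0 bay [-64.8  70.8]
 shift now-axes [   8.4 -122.6   -1.3] rz 0.008  shift after turn [   7.4 -122.6   -1.3] tilt [ 0.003 -0.002 -1.   ]
profile bay c [ 14.9 -77.9] tilt 29.2 R [  58.9 -156.5] L [-29.    0.6] size [32.8 51. ]
side poly [((233, 212), [37.0, -89.0]), ((261, 257), [-55.0, 91.0]), ((253, 221), [-17.0, -51.0]), ((243, 210), [15.0, -102.0])]
```

View pics/b5.png

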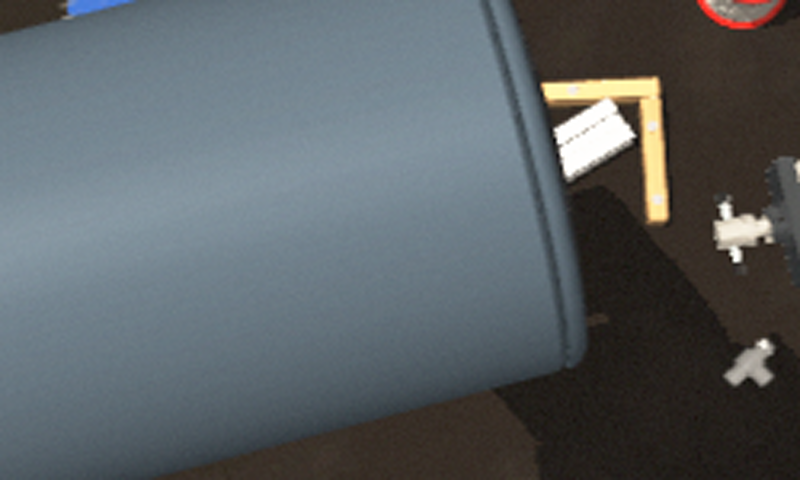

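View pics/a12.png

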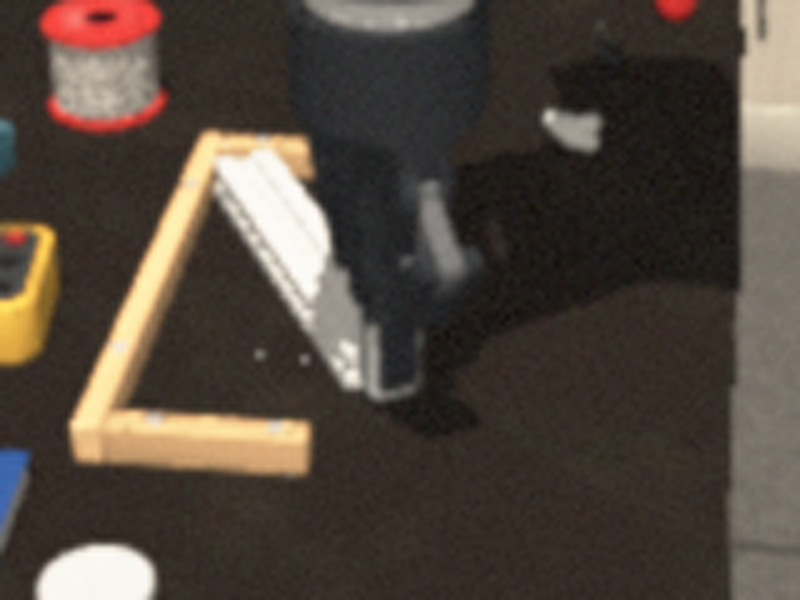

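>>> servo_tool(
  motion=[
    [0,-8,0,0,0,0,-1],
    [0,-6,0,0,0,0,-1],
    [-14,0,0,0,0,0,-1],
    [-16,0,0,0,0,0,-1],
    [-12,0,0,0,0,0,-1],
    [0,16,0,0,0,0,-1],
    [0,18,0,0,0,0,-1],
    [0,18,0,0,0,0,-1],
    [0,0,0,0,0,0,-1],
  ],
)

```text
t: 12.52
tcp_pos: [0.4684, 0.1923, 0.0064]
tool_rot: [0.96, 0.279, 0.002, -0.0]
force: [-0.2, -0.3, 0.8]
finger_gap: -0.001
```

```bash
python3 -c "
from h import *
rel((*b2w((-81,22)),8),31.5)
report('pics/b6.png')
side_report('pics/a13.png')"
```

```text
t 12.52 tcp [468.4 192.3   6.4] psi 32.5 F [-0.2 -0.3  0.8] gap -0.0 bay [-85.3  19.5]
 shift now-axes [ 5.  -0.1 -1.5] rz 0.017  shift after turn [ 5.  -0.1 -1.5] tilt [ 0.005  0.001 -1.   ]Traceback (most recent call last):
  File "<string>", line 4, in <module>
    report('pics/b6.png')
    ~~~~~~^^^^^^^^^^^^^^^
  File "h.py", line 40, in report
    t=manip.snapshot("top");r,b=prof_rect(t,**k)
                                ~~~~~~~~~^^^^^^^
  File "h.py", line 21, in prof_rect
    c=max(cv2.findContours(m,0,cv2.CHAIN_APPROX_NONE)[0],key=cv2.contourArea)
ValueError: max() iterable argument is empty
```

>>> servo_tool(
  motion=[
    [6,-1,0,0,0,0,-1],
    [5,0,0,0,0,0,-1],
    [4,0,0,0,0,0,-1],
    [4,0,0,0,0,0,-1],
    [4,0,0,0,0,0,-1],
    [4,0,0,0,0,0,-1],
    [4,0,0,0,0,0,-1],
  ],
)

```text
t: 13.15
tcp_pos: [0.49, 0.2156, 0.0061]
tool_rot: [0.959, 0.282, -0.002, -0.001]
force: [-1.4, -0.2, 0.9]
finger_gap: 0.002
```

```bash
python3 -c "
from h import *
rel((*b2w((-81,22)),8),31.5)
side_report('pics/a13.png')"
```

```text
t 13.15 tcp [490.  215.6   6.1] psi 32.8 F [-1.4 -0.2  0.9] gap 0.0 bay [-62.6  41.6]
 shift now-axes [-25.8   7.9  -1.8] rz 0.022  shift after turn [-25.6   8.4  -1.8] tilt [-0.003 -0.002 -1.   ]
side poly [((236, 211), [31.0, -95.0]), ((250, 258), [-34.0, 97.0]), ((264, 256), [-60.0, 87.0]), ((265, 242), [-56.0, 36.0]), ((264, 246), [-56.0, 51.0]), ((247, 211), [5.0, -98.0])]
```

View pics/a13.png

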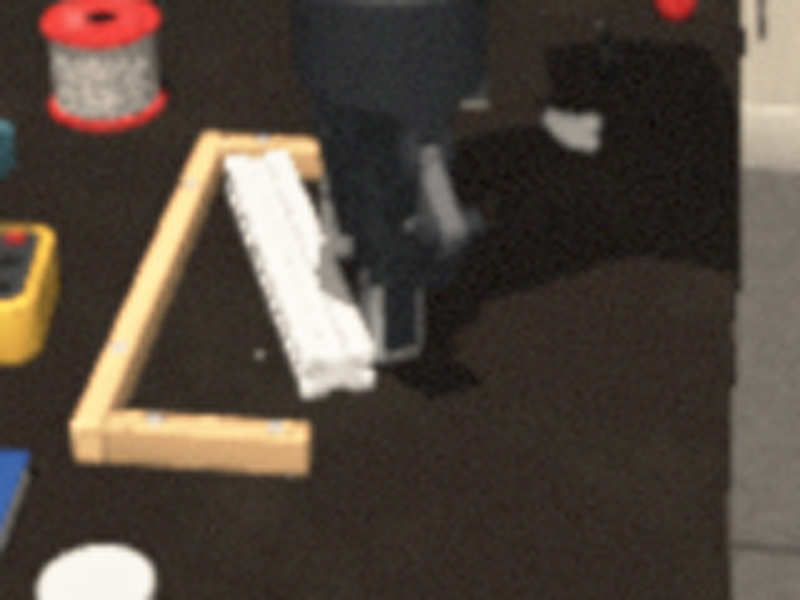

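>>> servo_tool(
  motion=[
    [4,2,0,0,0,0.06,-1],
    [4,2,0,0,0,0.06,-1],
    [4,1.5,0,0,0,0.06,-1],
    [4,1,0,0,0,0.06,-1],
    [4,1,0,0,0,0.06,-1],
    [4,0.5,0,0,0,0.06,-1],
    [4,0.5,0,0,0,0,-1],
  ],
)

```text
t: 13.78
tcp_pos: [0.5181, 0.2207, 0.0051]
tool_rot: [0.995, 0.097, -0.005, -0.001]
force: [-1.6, 0.2, 0.5]
finger_gap: 0.001
```

```bash
python3 -c "
from h import *
rel((*b2w((-2,42)),8),4)
side_report('pics/a14.png')"
```

```text
t 13.78 tcp [518.1 220.7   5.1] psi 11.2 F [-1.6  0.2  0.5] gap 0.0 bay [-34.2  45.3]
 shift now-axes [31.4  7.9 -3.2] rz 0.125  shift after turn [32.1  3.9 -3.2] tilt [-0.009 -0.003 -1.   ]
side poly [((239, 209), [26.0, -106.0]), ((235, 257), [-4.0, 97.0]), ((248, 257), [-29.0, 94.0])]
```

View pics/a14.png

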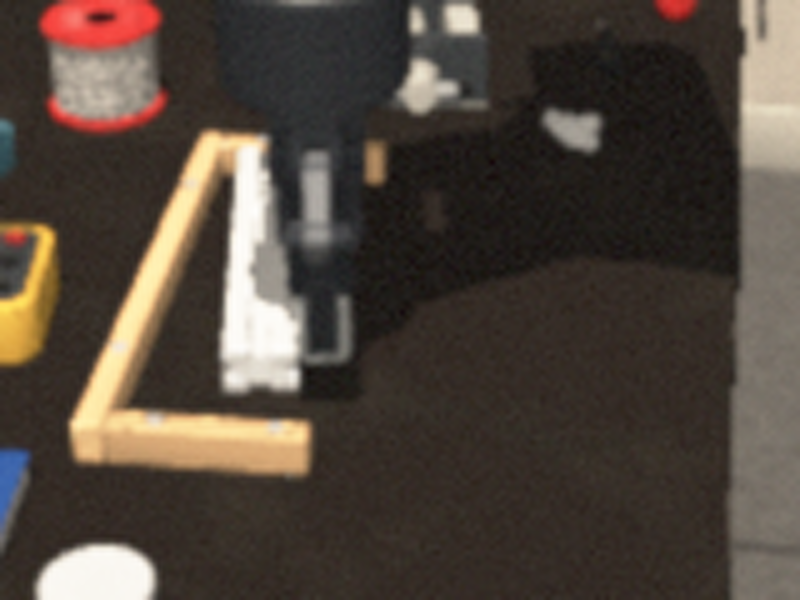

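>>> servo_tool(
  motion=[
    [4,0.5,-2,0,0.01,0.04,-1],
    [4,0.5,0,0,0,0.04,-1],
    [4,0,0,0,0,0.03,-1],
    [4,0,0,0,0,0,-1],
    [4,0,0,0,0,0,-1],
    [4,0,0,0,0,0,-1],
  ],
)

```text
t: 14.33
tcp_pos: [0.542, 0.223, 0.0066]
tool_rot: [0.999, 0.046, -0.001, -0.002]
force: [-1.8, 0.3, 1.1]
finger_gap: 0.0
```

```bash
python3 -c "
from h import *
rel((*b2w((-2,42)),8),3)
side_report('pics/a15.png')"
```

```text
t 14.33 tcp [542.  223.    6.6] psi 5.2 F [-1.8  0.3  1.1] gap 0.0 bay [-10.2  46.4]
 shift now-axes [ 8.   4.7 -1.4] rz 0.039  shift after turn [ 8.2  4.4 -1.4] tilt [-0.002 -0.003 -1.   ]
side poly [((214, 289), [14.0, 197.0]), ((198, 294), [38.0, 213.0]), ((201, 308), [24.0, 247.0]), ((215, 308), [1.0, 245.0]), ((220, 293), [1.0, 207.0])]
```

View pics/a15.png

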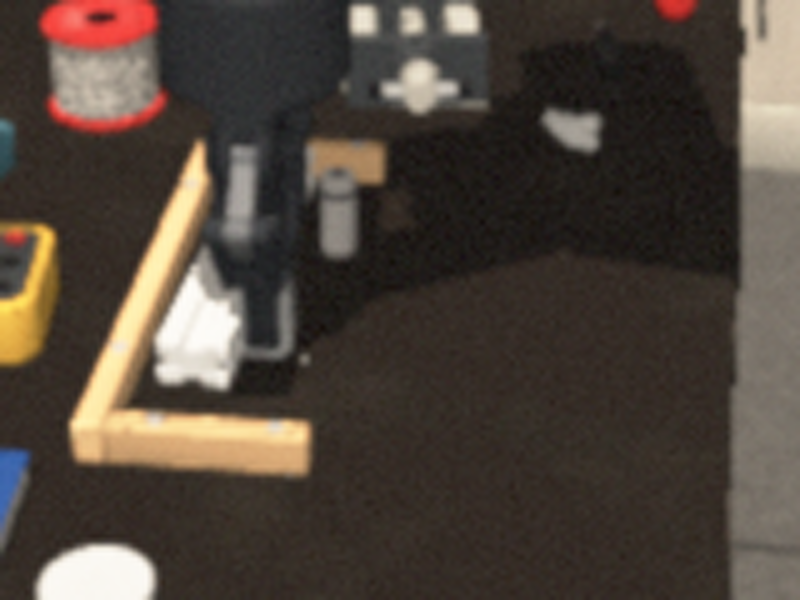

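>>> servo_tool(
  motion=[
    [3,0,0,0,0,0.02,-1],
    [3,0,0,0,0,0.02,-1],
    [2,0,0,0,0,0,-1],
    [-10,0,0,0,0,0,-1],
    [-15,0,0,0,0,0,-1],
    [-20,-5,-20,0,0,0,-1],
    [-25,0,-25,0,0,0,-1],
    [-30,0,-20,0,0,0,-1],
  ],
)

```text
t: 15.05
tcp_pos: [0.4573, 0.2235, 0.0695]
tool_rot: [1.0, 0.022, 0.003, -0.002]
force: [0.8, -0.4, -0.1]
finger_gap: -0.004
```

```bash
python3 -c "
from h import *
rel((*b2w((-2,42)),8),3)
t=manip.snapshot('top');crop(t,120,110,370,260,3.2,'pics/b7.png')
side_report('pics/a16.png')"
```

```text
t 15.05 tcp [457.3 223.5  69.5] psi 2.6 F [ 0.8 -0.4 -0.1] gap -0.0 bay [-94.8  51.2]
 shift now-axes [92.4  8.9 62.1] rz -0.008  shift after turn [92.4  9.6 62.1] tilt [ 0.007 -0.004 -1.   ]
side poly [((251, 210), [-4.0, -104.0]), ((242, 207), [21.0, -117.0]), ((218, 255), [31.0, 94.0]), ((231, 256), [5.0, 94.0])]
```

View pics/a16.png

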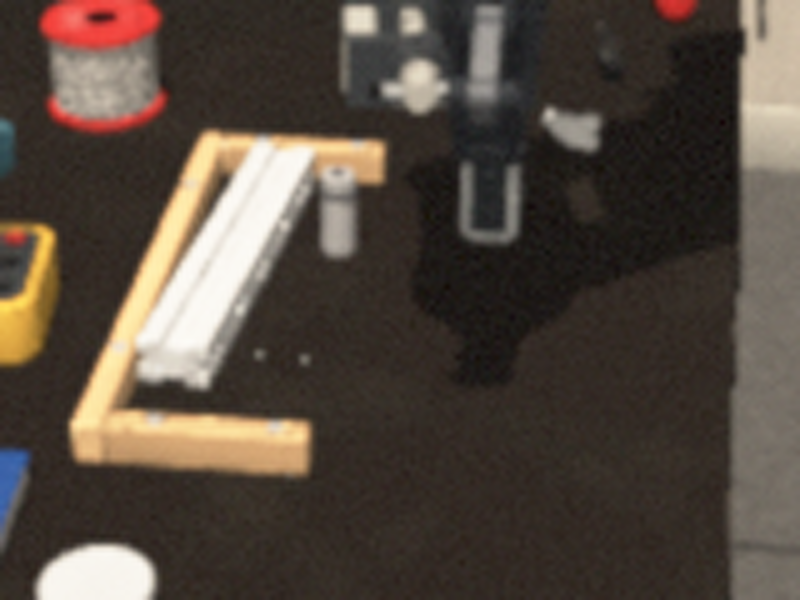

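View pics/b7.png

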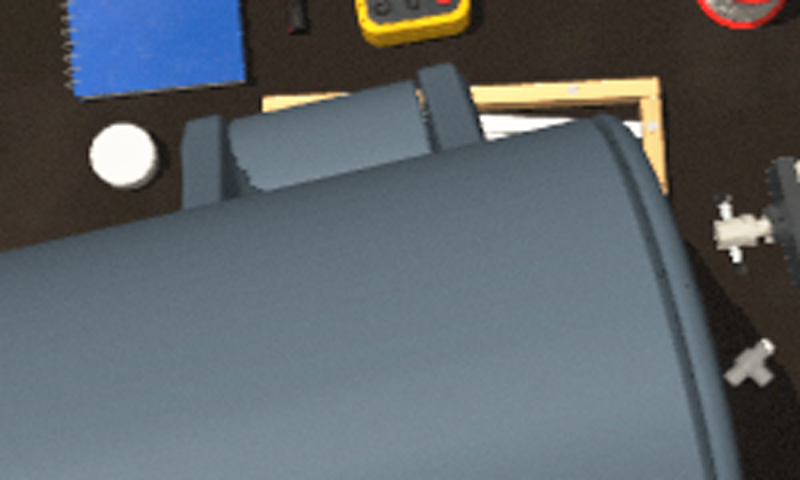

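```bash
python3 -c "
from h import *
side_pts([(262,141),(316,152),(212,353),(135,347)])"
```

```text
[[19.8, -113.0], [-8.3, -104.6], [7.0, 73.6], [39.0, 72.7]]
c [ 14.4 -17.8] tilt -5.4 R [   5.9 -107.4] L [22.9 71.8] len 182.78611176170315
```

>>> servo_tool(
  motion=[
    [0,24,0,0,-0.007,0,0.6],
    [0,24,0,0,0,0,0.6],
    [0,24,0,0,0,0,0.6],
    [4,22,0,0,0,0,0.6],
    [8,2,20,0,0,0,0.6],
    [4,0,20,0,0,0,0.6],
    [0,0,15,0,0,0,0.6],
    [0,0,9,0,0,0,0.6],
  ],
)

```text
t: 15.87
tcp_pos: [0.4989, 0.1234, 0.0048]
tool_rot: [1.0, 0.023, 0.017, -0.002]
force: [-0.7, -0.3, 0.5]
finger_gap: 0.801
```

```bash
python3 -c "
from h import *
rel((*b2w((-2,-45)),1),2.9)
side_report('pics/a17.png')"
```

```text
t 15.87 tcp [498.9 123.4   4.8] psi 2.7 F [-0.7 -0.3  0.5] gap 0.8 bay [-58.3 -50.9]
 shift now-axes [56.2 -6.1  5.7] rz -0.004  shift after turn [56.2 -5.9  5.7] tilt [ 0.034 -0.003 -0.999]
side poly [((251, 210), [-4.0, -104.0]), ((242, 207), [21.0, -117.0]), ((218, 255), [31.0, 94.0]), ((231, 256), [5.0, 94.0])]
```

View pics/a17.png

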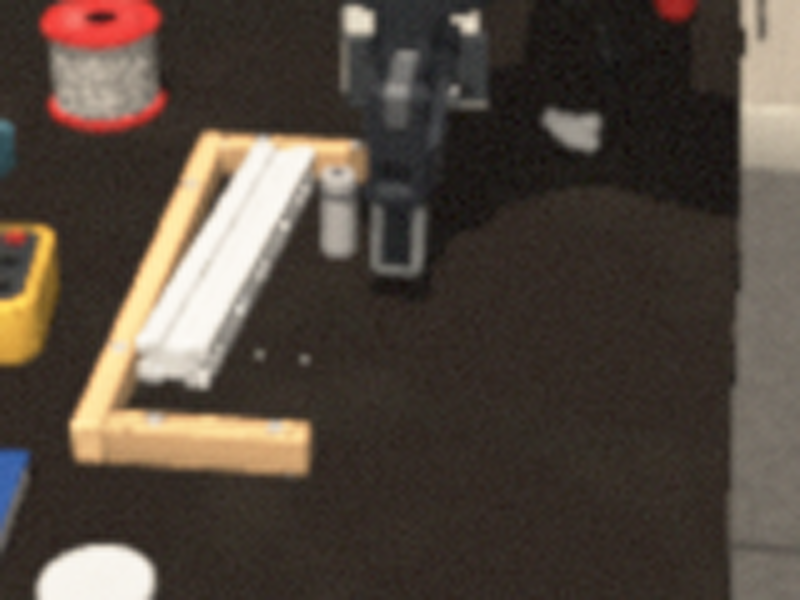

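>>> servo_tool(
  motion=[
    [0,-3,2,0,-0.034,0,0.6],
    [6,-2,1,0,0,0,0.6],
    [8,0,0,0,0,0,0.6],
    [8,0,0,0,0,0,0.6],
    [6,0,0,0,0,0,0.6],
    [4,0,0,0,0,0,0.6],
    [4,0,0,0,0,0,0.6],
    [4,0,0,0,0,0,0.6],
    [4,0,0,0,0,0,0.6],
  ],
)

```text
t: 16.67
tcp_pos: [0.5488, 0.131, 0.0006]
tool_rot: [1.0, 0.024, 0.0, -0.001]
force: [-1.6, 0.8, -0.1]
finger_gap: 0.801
```

```bash
python3 -c "
from h import *
rel((*b2w((-1,-45)),1),2.9)
side_report('pics/a18.png')"
```

```text
t 16.67 tcp [548.8 131.    0.6] psi 2.8 F [-1.6  0.8 -0.1] gap 0.8 bay [ -8.2 -45.9]
 shift now-axes [ 7.2 -0.9 -0.4] rz -0.002  shift after turn [ 7.2 -0.9 -0.4] tilt [ 0.001 -0.002 -1.   ]
side poly [((236, 213), [29.0, -85.0]), ((219, 245), [38.0, 58.0]), ((219, 256), [28.0, 97.0]), ((232, 256), [3.0, 94.0]), ((241, 230), [3.0, -8.0])]
```

View pics/a18.png

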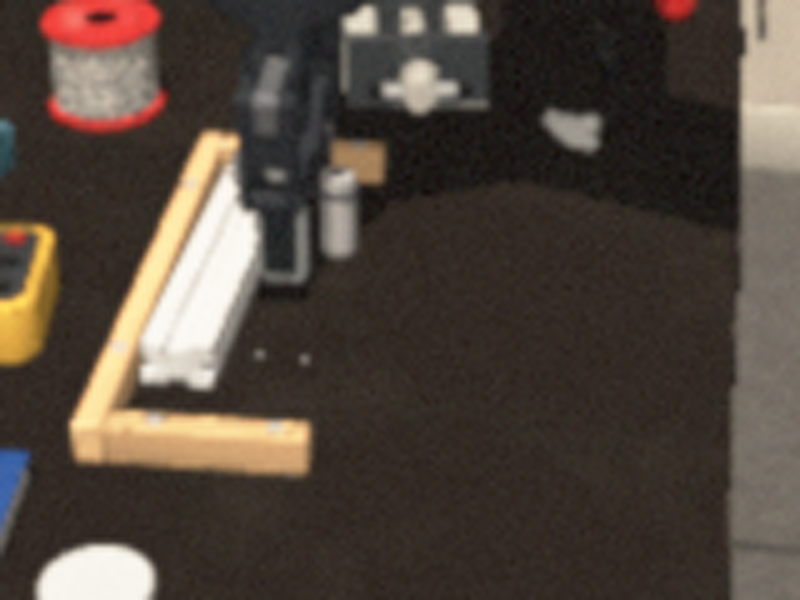

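Going well. I'll finish seating it with small steps and watch the force.

>>> servo_tool(
  motion=[
    [3,0,0,0,0,0,0.6],
    [3,0,0,0,0,0,0.6],
    [2,0,0,0,0,0,0.6],
  ],
)

```text
t: 16.97
tcp_pos: [0.5557, 0.1313, 0.0006]
tool_rot: [1.0, 0.024, -0.002, -0.001]
force: [-2.2, -0.0, 2.6]
finger_gap: 0.799
```

```bash
python3 -c "
from h import *
rel((*b2w((-1,-45)),1),2.9)"
```

```text
t 16.97 tcp [555.7 131.3   0.6] psi 2.8 F [-2.2 -0.   2.6] gap 0.8 bay [ -1.3 -45.9]
 shift now-axes [ 0.3 -0.9 -0.4] rz -0.002  shift after turn [ 0.3 -0.9 -0.4] tilt [-0.003 -0.002 -1.   ]
```

>>> servo_tool(
  motion=[
    [2,0,0,0,0,0,0.6],
    [2,0,0,0,0,0,0.6],
  ],
)

```text
t: 17.13
tcp_pos: [0.5562, 0.1314, 0.0003]
tool_rot: [1.0, 0.025, -0.006, -0.001]
force: [-4.8, -0.4, 4.8]
finger_gap: 0.799
```

```bash
python3 -c "
from h import *
rel((*b2w((-1,-45)),1),2.9)
side_report('pics/a19.png')"
```

```text
t 17.13 tcp [5.562e+02 1.314e+02 3.000e-01] psi 2.9 F [-4.8 -0.4  4.8] gap 0.8 bay [ -0.7 -45.8]
 shift now-axes [-0.3 -0.8 -0.6] rz -0.001  shift after turn [-0.3 -0.8 -0.6] tilt [-0.011 -0.002 -1.   ]
side poly [((232, 213), [39.0, -84.0]), ((218, 256), [30.0, 97.0]), ((230, 257), [6.0, 98.0]), ((237, 223), [18.0, -37.0])]
```

View pics/a19.png

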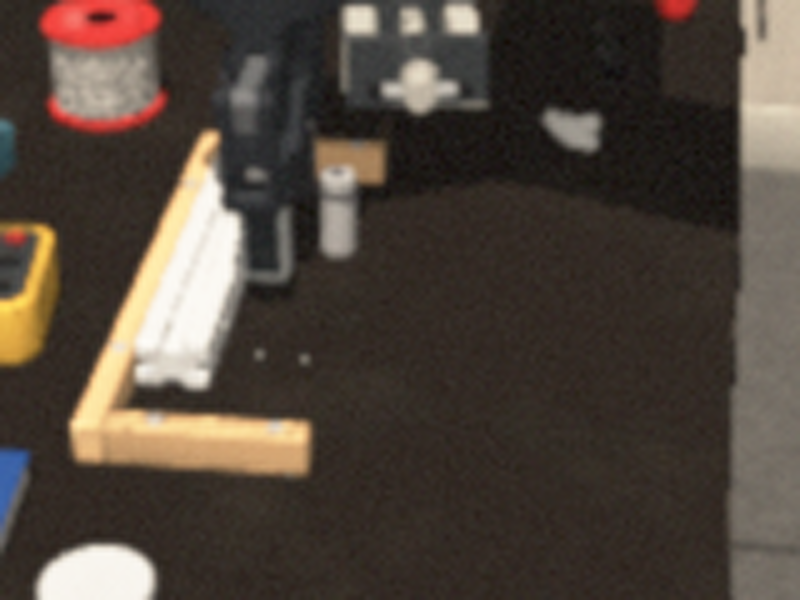

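>>> servo_tool(
  motion=[
    [3,0,0,0,0,0,0.6],
    [-5,0,0,0,0,0,0.6],
    [-10,0,0,0,0,0,0.6],
    [-15,0,0,0,0,0,0.6],
    [-20,0,0,0,0,0,0.6],
    [-10,0,-15,0,0,0,0.6],
    [0,0,-25,0,0,0,0.6],
    [0,10,-25,0,0,0,0.6],
    [0,30,-25,0,0,0,0.6],
    [0,38,0,0,0,0,0.6],
    [0,38,0,0,0,0,0.6],
    [0,38,0,0,0,0,0.6],
  ],
)

```text
t: 18.18
tcp_pos: [0.5054, -0.0239, 0.0945]
tool_rot: [1.0, 0.031, 0.002, -0.0]
force: [0.4, 0.8, -1.0]
finger_gap: 0.795
```

```bash
python3 -c "
from h import *
rel((*b2w((-1,-45)),1),2.9)
t=manip.snapshot('top');crop(t,120,110,370,260,3.2,'pics/b8.png')
side_report('pics/a20.png')"
```

```text
t 18.18 tcp [505.4 -23.9  94.5] psi 3.5 F [ 0.4  0.8 -1. ] gap 0.8 bay [ -59.3 -198.3]
 shift now-axes [  59.6 -152.7   93.7] rz 0.011  shift after turn [  57.9 -153.3   93.7] tilt [ 0.004 -0.    -1.   ]
side poly [((244, 209), [14.0, -107.0]), ((234, 209), [38.0, -104.0]), ((218, 256), [30.0, 97.0]), ((231, 256), [5.0, 94.0])]
```

View pics/a20.png

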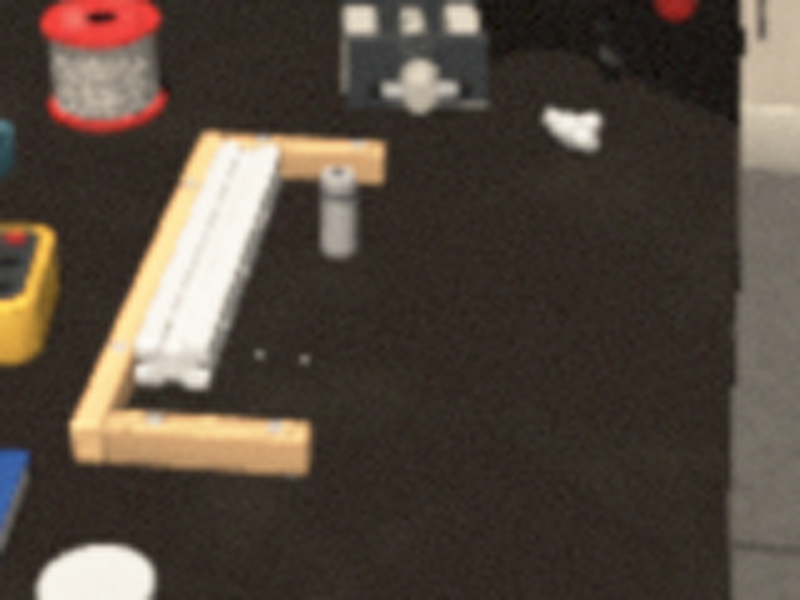

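View pics/b8.png

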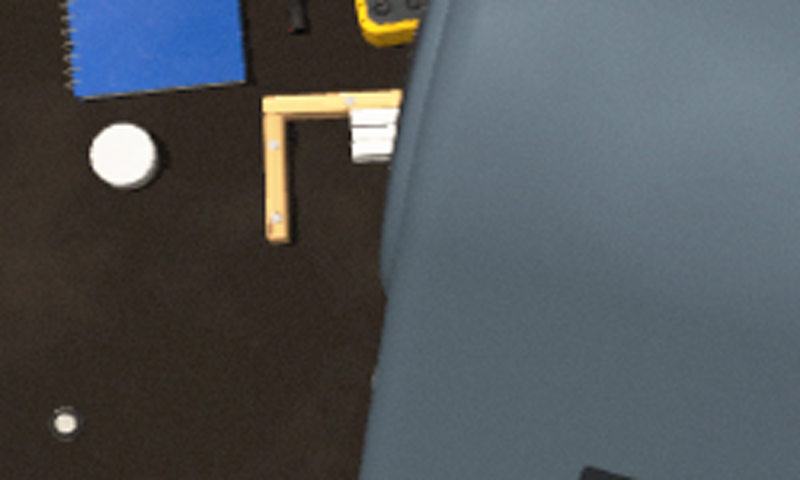

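Side view: the profile lies along the back batten, from (235,145) to (140,345) in the crop. I'll move the arm further out of the way to get a clear top view.

>>> servo_tool(
  motion=[
    [-5,40,-8,0,0,0,0.6],
    [-5,40,-8,0,0,0,0.6],
    [-5,40,-8,0,0,0,0.6],
    [-5,40,-8,0,0,0,0.6],
    [-5,40,-8,0,0,0,0.6],
    [-5,40,-8,0,0,0,0.6],
    [-5,40,0,0,0,0,0.6],
    [-5,40,0,0,0,0,0.6],
    [0,0,0,0,0,0,0.6],
  ],
)

```text
t: 19.03
tcp_pos: [0.4852, -0.3552, 0.1433]
tool_rot: [1.0, 0.029, 0.009, 0.006]
force: [0.8, 0.2, 1.1]
finger_gap: 0.797
```

```bash
python3 -c "
from h import *
report(roi=(200,142,325,175))
t=manip.snapshot('top');crop(t,195,125,365,245,4.5,'pics/b9.png')
s=manip.snapshot('side');crop(s,190,190,330,290,5.5,'pics/a21.png')
print(manip.sense()['tcp_pos'],manip.sense()['t'])"
```

```text
profile bay c [ 24.7 -20.3] tilt -0.2 R [  24.5 -110.3] L [25.  69.7] size [ 36.1 181.5]
[ 0.48348113 -0.34569013  0.14181158] 19.1833
```

View pics/b9.png

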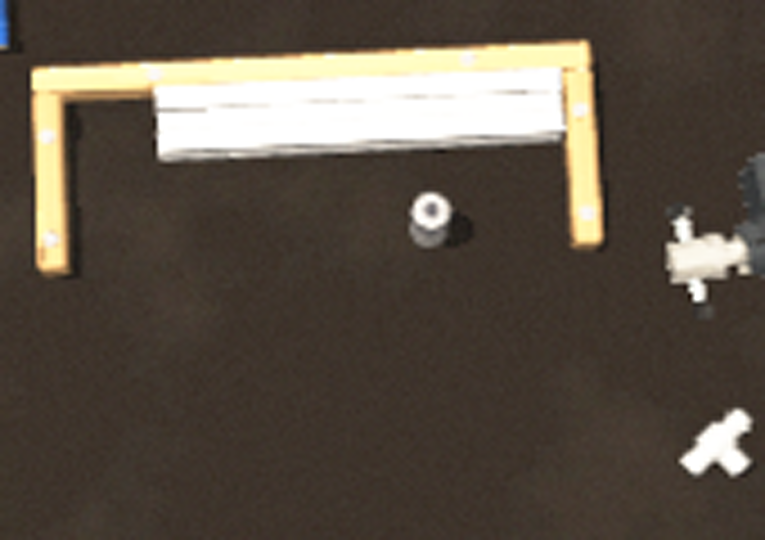

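View pics/a21.png

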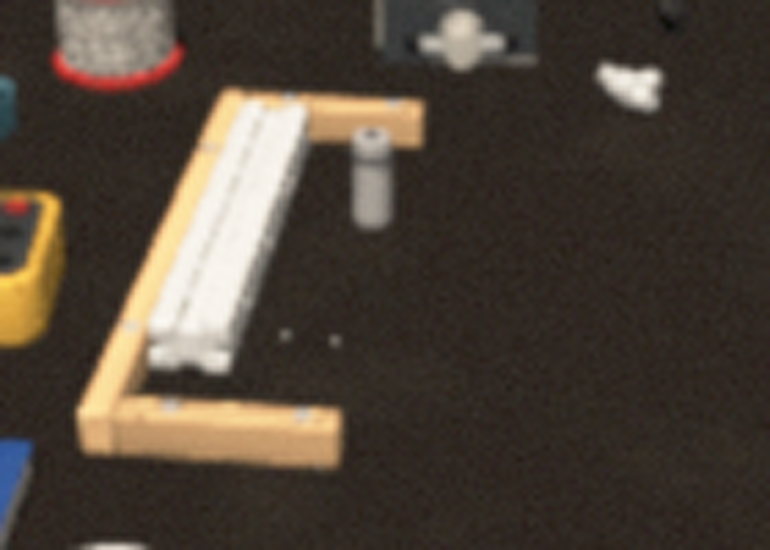

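```bash
python3 -c "
from station import manip
print(manip.sense()['qd'].round(3)); print(manip.sign_off())"
```

```text
[ 0.033 -0.007  0.03  -0.001  0.008 -0.002]
the job is handed in; nothing more can be done
None
```

The profile is in the bay, lying flat along the back batten, and I handed the job in at about 19 s.

**How it went:** Using the fingertips only, I slid the profile left and tilted it about 29°. I then pushed its right end in behind the post until it reached the back batten, and slid it along towards the right batten. Next I pushed the left end in from the front. Last, I pressed it square against the back with one finger on each side of the post.

**Last checks:**
- **Position:** in the top view the profile's centre is 24.7 mm behind the bay's origin, against 25 mm when flush. It is 0.2° off parallel, and I saw no gap along the batten in either view.
- **Seating:** the last measured push stopped moving with about 5 N towards the batten. I gave one more 3 mm nudge after that, and its force was not read.
- **Bystanders:** the adapter and tin look unmoved in the before and after pictures. I did not compare the clip separately. The arm was clear of everything at hand-in.

**Disagreements:**
- The profile's apparent width read 33–36 mm in the top view, against 30 mm, because its front side face is included. The 24.7 mm centre comes from the same outline, so it may really lie slightly further back, within about 3 mm.
- Halfway through, the side view showed the right end still about 20 mm off the batten. The last push closed that gap.

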